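# Run a copper plate through the etching press by its star wheel

## Robot

A 6-joint arm with a two-finger parallel gripper is mounted at the origin on a cart in front of the work surface, level with it; the furniture and walls round the work are solid. World frame = base frame: x ahead of the robot, y to its left, z up, the work surface at z = 0. Lengths are in m, angles in rad, forces in N, time in s.
With the tool pointing down it reaches from about 0.35 to 0.775 m from the base axis. Payload 5.5 kg.
Tool frame: the origin (TCP) lies where the fingers leave the gripper's body, on its centre line; the fingertips stand env.tip_reach ahead of it and the grasp point (between the pads) lies 54 mm ahead of it (env.tip_reach is the distance from the TCP to the fingertips, in m); z points along the fingers, y is the line along which they close (so a half turn about z gives the same grasp; the last joint's range is limited). The gripper opens to 85 mm and grips with 20 to 120 N. Pads are 22 mm wide; open, the fingers measure 114 mm over their backs; the gripper's body (76 mm by 85 mm) begins 54 mm behind the grasp point. The pads swing forward as they close: fully open they stand 13 mm farther back than shut.
Start: joints at [1.048, 0.313, 0.046, 1.304, 0, 1.431], TCP at [0.215, 0.533, 0.304] pointing down, gripper open.
Joint ranges: [-2.76, 2.76], [-0.86, 1.69], [-1.03, 1.26], [-2.2, 2.34], [-1.47, 1.5], [-3.14, 3.14]. Speed limits (rad/s): [2.57, 2.57, 3.14, 3.14, 3.14, 3.14].

## Interface

Orientations are given as a unit quaternion [w, x, y, z].
In Python, from workcell import status, optics, hand_in, env gives the robot as it stands.
- The arm moves only by the shell command python3 -m handwheel 'ROWS' [FORCE]. ROWS is a JSON object whose one key "deltas" holds a list of rows, each a list of 5 numbers: the opening, from -1 (shut) to 1 (fully open), then the shift along the tool's x, y, z in units of 40 mm (1.0 is 40 mm), then the turn about the tool's z in units of 10 degrees (1.0 is 10 degrees). In form: {"deltas": [[jaw, x, y, z, roll], ...]}. A call has 1 to 20 rows; each row shifts and turns the commanded pose from where the row before left it, along the tool's axes as they then stand; what a row does not reach is not made up. A row lasts 1/8 s, in which the tool goes at most 62.5 mm and 10.7 degrees, less where a joint would pass 70% of its speed; a pose out of reach is approached as far as the arm can. A call is refused whole if a number of a shift passes 1 or a number of a turn 1, either way. A call with a gripper value outside its range is refused whole. The fingers move at their own pace and stop on an object; FORCE is the grip in N (left out, the last holds). Time passes only in rows, so rows that do not move let the fingers close. It gives the time, the measured TCP pose, the force, the opening and the grip force at its end, in the units of the state.
- status.get_state(): the state, without advancing time (a new reading comes with each control period).
- optics.read_camera(name): name is "scene" or "top" or "wrist"; returns a dict with "frame" (384x512x3 uint8, red, green, blue), "depth" (384x512 float32, m along the optical axis (not along the pixel's ray), 0 where there is no reading), "vfov" (degrees; the focal length in pixels is half the picture's height over the tangent of half this angle, whatever the lens; pixels are square), "cx", "cy" (the principal point, pixels), "origin" and "attitude" of the camera in the world. Camera axes: x right, y down, z forward; pixel columns grow to the right and rows downward; lengths in m; the calibration is good to about 2 mm. A picture is of the moment at which its call begins.
- hand_in(): hands the job in; it is judged then, once.
The state is a dict: "clock": time; "joint_pos": joint angles; "qvel": joint speeds; "tau": joint torques, N m; "tcp_pos": TCP position; "orientation": TCP orientation; "wrist_force": force on the tool from outside, world axes, zero at the start; "ft_torque": the same for the moment, N m; "finger_gap": finger opening in m; "grip_force": force on a finger pad.
Only numpy, scipy, OpenCV 4.12 (cv2) and the standard library are available. Lean on these libraries where they do the work, as an engineer would, in place of code of your own. Each camera call takes 0.05 s, during which the arm holds its last target. There are 200 camera calls.

## Task

Print the copper plate: run it once through the little etching press, from the left of the roller to the right, by pushing the spokes of the star wheel round one after another with the closed fingertips. The wheel drives the top roller, so the spokes at the top have to be pushed to the left to carry the bed to the right. Stop when the whole plate has come out on the right of the roller but before the red stop on the bed runs up against the frame; never let the bed run backwards (it slurs the print), do not take a spoke between the fingers, do not touch the bed itself, leave the things standing around where they are, and finish clear of the press.

Things in the scene. Friction and masses are not known exactly. Their poses are not given: they have to be found in the camera images.
- press: Green etching press fixed on the desk, its yaw drawn anew. Origin: centre of the base's underside; x points away from the robot, y left (the bed runs along y). Base 150x150 mm. Side plates at x = -62 and +62 mm, 12 mm thick, edges at y = -50 and +50 mm, 180 mm high, on each a screw with T bar up to 212 mm. The roller nip is at y = 0; the wheel axle lies along x at height 130 mm.
- hub (a point): Star wheel centre on its axle; in the press frame x -110, y 0, z 130 mm (42 mm before the front side plate). The wheel turns in the upright plane x = -110 mm. This point's axes turn with the wheel: x along the axle, away from the robot; the four spokes along +z, +y, -z, -y. Spokes: round bars, 12 mm thick, each ending in a black ball of 22 mm centred 98 mm from the axle. Hub diameter 42 mm.
- knob_0 (a point): Centre of the ball knob on the spoke that points straight up when joint star_wheel is 0.
- knob_1 (a point): Centre of the ball knob on the spoke that points to the left (+y of the press) when joint star_wheel is 0.
- knob_2 (a point): Centre of the ball knob on the spoke that points straight down when joint star_wheel is 0.
- knob_3 (a point): Centre of the ball knob on the spoke that points to the right (-y of the press) when joint star_wheel is 0.
- star_wheel (a joint): Wheel angle in rad; grows as the wheel's top is pushed to the left (+y of the press). Each rad moves the bed 32 mm to the right (-y of the press). Takes about 0.4 N m to turn (4 to 7 N on a spoke) and stays where it is left. At 0 a spoke stands upright. Starts between about -0.8 and 0.8.
- bed: Grey bed board 100x355x9 mm between the rollers, top at 95 mm; slides along the y of the press, coupled to the wheel. Origin: centre of its top face. It carries a white card and on it, both fixed to it, a copper plate 66 mm wide and 90 mm long (along y).
- plate_rear_edge (a point): Middle of the plate's left edge (+y of the press), 98 mm high: the last part to pass under the roller. Starts about 94 to 146 mm left of the nip (y of the press).
- plate_front_edge (a point): Middle of the plate's right edge (-y of the press), the first to pass under the roller.
- red_stop (a point): Face toward the frame of the red stop bar (10 mm high) screwed on the left end of the bed. It lies 115 mm to the left of the plate's rear edge; the bed is stopped when this face is 55 mm left of the nip, against the frame.
- ink_jar: Dark red ink jar with black lid, diameter 50 mm, 57 mm high, loose on the desk; origin at the centre of its underside. Leave alone.
- brayer: Rubber ink roller with wooden handle, 175x82x33 mm, loose on the desk; origin at the centre of its underside. Leave alone.
- tape_roll: Roll of cream tape, diameter 49 mm, 20 mm high, loose on the desk; origin at the centre of its underside. Leave alone.
- lens_cap: Black ribbed cap, diameter 31 mm, 10 mm high, loose on the desk; origin at the centre of its underside. Leave alone.

How it is judged:
On the way:
1. the plate is half way through: the roller stands over its middle (y of plate_rear_edge in the frame of press below 0.045 m).
At the end, for the whole second after the job is handed in: The plate's rear (left) edge is at least 2 mm past the nip on the right, the red stop is still more than 60 mm left of the nip (5 mm short of the frame's stop), and the wheel is at rest (y of plate_rear_edge in the frame of press below -0.002 m and y of red_stop in the frame of press above 0.06 m and velocity of joint star_wheel between -0.05 and 0.05 rad/s); the robot touches nothing.
It fails at once if the bed runs backwards (wheel turned back faster than 0.5 rad/s) (velocity of joint star_wheel below -0.5 rad/s).
It fails at once if the bed is run up against its red stop (y of red_stop in the frame of press below 0.057 m).
It fails at once if a spoke is taken between the fingers (the point between the pads within 10 mm of a spoke's axis) ((x of the grasp point in the frame of hub between -0.012 and 0.012 m and y of the grasp point in the frame of hub between -0.01 and 0.01 m and (z of the grasp point in the frame of hub between 0.03 and 0.1 m or z of the grasp point in the frame of hub between -0.1 and -0.03 m)) or (x of the grasp point in the frame of hub between -0.012 and 0.012 m and z of the grasp point in the frame of hub between -0.01 and 0.01 m and (y of the grasp point in the frame of hub between 0.03 and 0.1 m or y of the grasp point in the frame of hub between -0.1 and -0.03 m))).
It fails at once if the bed or the plate is touched by the robot (contact force between any of the fingers, the arm and bed above 0.5 N).
It fails at once if the jar, brayer, tape roll or lens cap is shifted or lifted more than 20 mm (distance of any of ink_jar, brayer, tape_roll, lens_cap from where it was at the start of the episode above 0.02 m).
It also fails if it takes over 67 s, if anything falls off the work surface, if the arm or the gripper's body presses on something with over 40 N, if the wrist force passes 120 N, or if a joint passes its speed limit or range.

## Working session

There is one attempt and no reset: what is moved stays moved. The work goes in short steps, Python scripts to look and compute and a shell command to move; the robot and the scene stay as the last step left them, time stands still between calls to the robot, and variables do not carry over. Pictures are saved under pics/ and viewed, at most 10 in all, crops included, and the job is handed in when it is done.

```bash
mkdir -p pics
python3 - <<'E'
from workcell import status, optics, env
import cv2,numpy as np
s=status.get_state()
print({k:np.round(v,3).tolist() for k,v in s.items()}, env.tip_reach)
for n in("scene","top"):
    c=optics.read_camera(n); cv2.imwrite(f"pics/{n}0.png",c["frame"][:,:,::-1]); np.savez(f"{n}0.npz",**c)
    print(n,c["vfov"],c["cx"],c["cy"],c["origin"],c["attitude"])
E
```

```text
{'clock': 0.0, 'joint_pos': [1.048, 0.314, 0.045, 1.304, -0.0, 1.431], 'qvel': [-0.0, -0.002, -0.0, -0.001, 0.001, -0.001], 'tau': [-0.003, -48.063, 29.853, 0.019, -0.0, -0.0], 'tcp_pos': [0.215, 0.533, 0.303], 'orientation': [-0.0, 0.19, 0.982, -0.001], 'wrist_force': [-0.682, -0.393, 0.539], 'ft_torque': [-0.012, 0.045, -0.046], 'grip_force': 0.0, 'finger_gap': 0.085} 0.0726
scene 50.12003525119954 248.4357924382699 187.7771702742741 [ 0.08185998 -0.37690129  0.99334511] [-0.31839384  0.89912299 -0.28094127  0.10618479]
top 56.09020372413412 256.61420835289874 190.254601686433 [0.34522337 0.17787642 1.12598814] [ 0.05000772 -0.70346511  0.70663335 -0.05749237]
```

View pics/scene0.png

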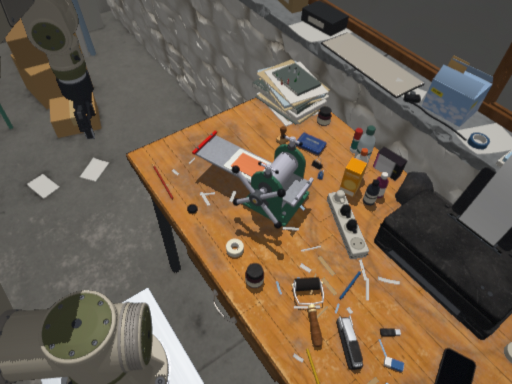

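View pics/top0.png

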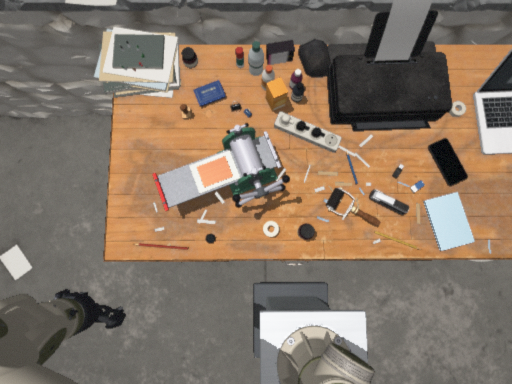

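The scene picture shows the press at about (275,185), its star wheel facing the robot at (265,200). The top picture shows the bed running from the red stop at (162,190) to the roller at (245,155), with the wheel at (262,192). The tape roll is at (271,229), the jar at (307,232) and the lens cap at (210,238).

```bash
cat > h.py <<'E'
import numpy as np
from scipy.spatial.transform import Rotation as R
def load(n): return dict(np.load(n))
def K(c): return 192/np.tan(np.radians(c["vfov"])/2)
def rot(c): q=c["attitude"]; return R.from_quat([q[1],q[2],q[3],q[0]]).as_matrix()
def ray(c,u,v): return rot(c)@np.array([(u-c["cx"])/K(c),(v-c["cy"])/K(c),1])
def atz(c,u,v,z): r=ray(c,u,v); return c["origin"]+r*(z-c["origin"][2])/r[2]
def proj(c,p):
    q=(np.asarray(p)-c["origin"])@rot(c); return np.stack([q[...,0]/q[...,2]*K(c)+c["cx"],q[...,1]/q[...,2]*K(c)+c["cy"]],-1)
def cloud(c):
    v,u=np.mgrid[:384,:512]; d=c["depth"]
    return (np.stack([(u-c["cx"])/K(c)*d,(v-c["cy"])/K(c)*d,d],-1)@rot(c).T)+c["origin"]
E
python3 - <<'E'
import cv2,numpy as np
a=cv2.imread("pics/scene0.png")[120:250,180:340]; b=cv2.imread("pics/top0.png")[115:245,145:305]
cv2.imwrite("pics/sc.png",cv2.resize(a,None,fx=4.6,fy=4.6,interpolation=cv2.INTER_CUBIC))
cv2.imwrite("pics/tc.png",cv2.resize(b,None,fx=4.6,fy=4.6,interpolation=cv2.INTER_CUBIC))
E
```

```text
(no output)
```

View pics/sc.png

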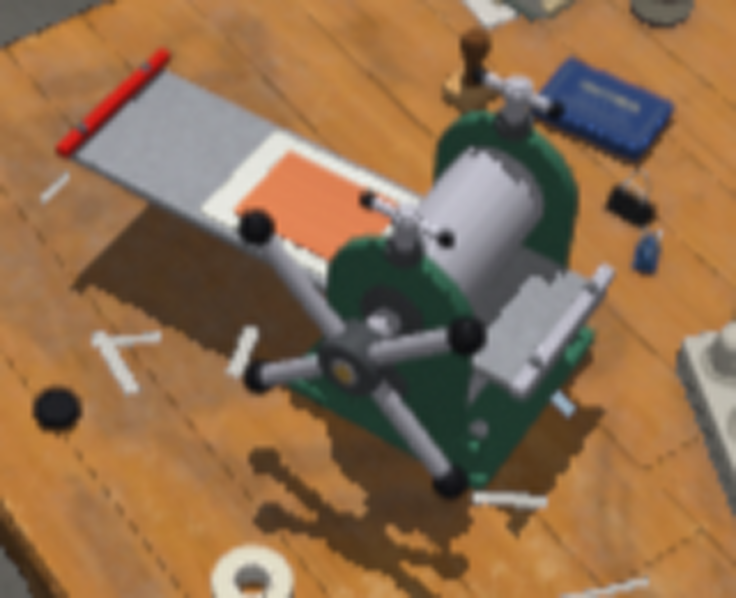

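View pics/tc.png

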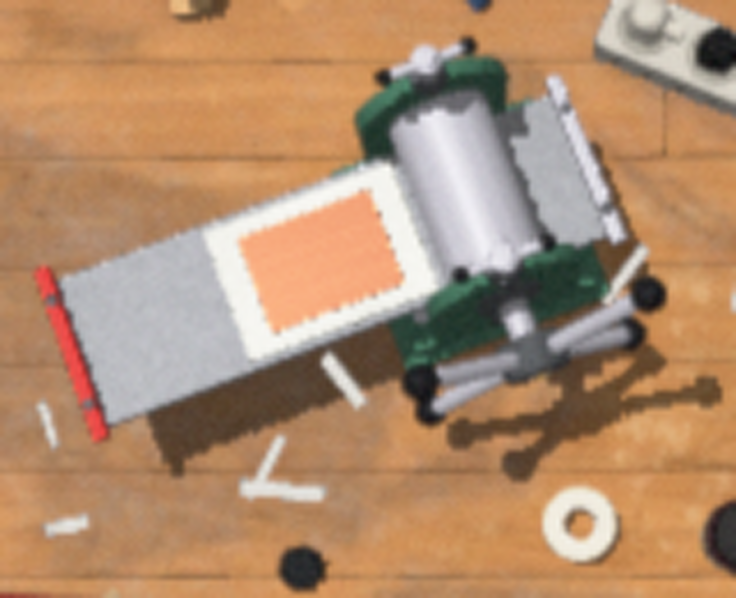

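The scene crop shows the knobs at (257,227), (466,335), (257,376) and (451,481), with the spokes close to the 45° position. The top crop shows the plate corners at (240,240), (371,190), (405,280) and (274,333). I'll fit the press pose, wheel angle and plate position to these.

```bash
cat > fit.py <<'E'
from h import *
from scipy.optimize import least_squares
S=load("scene0.npz");T=load("top0.npz")
s=lambda a:np.array(a)/4.6-0.4+[180,120]; t=lambda a:np.array(a)/4.6-0.4+[145,115]
ks=s([(257,227),(257,376),(451,481),(466,335)]); kt=t([(421,381),(430,410),(633,333),(649,292)])
pt=t([(240,240),(371,190),(405,280),(274,333)]); ps=s([(290,150),(238,208)])
def W(p,L): c,n=np.cos(p[2]),np.sin(p[2]); L=np.asarray(L); return np.stack([p[0]+c*L[...,0]-n*L[...,1],p[1]+n*L[...,0]+c*L[...,1],L[...,2]],-1)
def knobs(a): A=a+np.arange(4)*np.pi/2; return np.stack([-.11+0*A,.098*np.sin(A),.13+.098*np.cos(A)],-1)
def plate(e): return np.array([[.033,e,.098],[.033,e-.09,.098],[-.033,e-.09,.098],[-.033,e,.098]])
def res(p):
    k=W(p,knobs(p[3])); P=W(p,plate(p[4]))
    return np.concatenate([(proj(S,k)-ks),(proj(T,k)-kt),(proj(T,P)-pt),(proj(S,P[[0,3]])-ps)]).ravel()
if __name__=="__main__":
    r=least_squares(res,[.43,.19,.3,.8,.12]); print(np.round(r.x,4)); print(r.fun.reshape(-1,2).round(1).tolist())
    # triangulate knobs
    for i in range(4):
        a,b=ray(S,*ks[i]),ray(T,*kt[i]); l=np.linalg.lstsq(np.c_[a,-b],T["origin"]-S["origin"],rcond=None)[0]
        A,B=S["origin"]+a*l[0],T["origin"]+b*l[1]; print(((A+B)/2).round(3),W(r.x,knobs(r.x[3]))[i].round(3),np.linalg.norm(A-B).round(4))
    print("hub",W(r.x,[-.11,0,.13]))
    for n,u,v in(("tape",271,229),("jar",307,232),("cap",210,238)): print(n,atz(T,u,v,.02).round(3))
    C=cloud(T); p=r.x; q=(C-[p[0],p[1],0]); L=np.stack([q[...,0]*np.cos(p[2])+q[...,1]*np.sin(p[2]),-q[...,0]*np.sin(p[2])+q[...,1]*np.cos(p[2]),q[...,2]],-1)
    F=T["frame"].astype(int); red=(F[...,0]>150)&(F[...,1]<50)&(abs(L[...,2]-.1)<.02)&(abs(L[...,0])<.07)
    print("red x",np.percentile(L[red],[2,50,98],axis=0).round(3))
    m=(L[...,2]>.17)&(L[...,2]<.22)&(abs(L[...,1])<.06)&(L[...,0]>-.08); 
    for sg in(-1,1): print("plate tops",L[m&(L[...,0]*sg>0)].mean(0).round(3))
    m=(L[...,2]>.3)&(np.hypot(q[...,0],q[...,1])<.25);print("high",m.sum())
E
python3 fit.py
```

```text
[0.5962 0.1954 0.3707 0.7867 0.1437]
[[-0.4, -0.0], [0.3, 0.0], [-0.4, -0.1], [0.0, 0.0], [0.3, 0.1], [0.5, -0.1], [-0.5, -0.2], [0.2, 0.2], [-0.3, -0.8], [0.1, -0.9], [0.8, 0.2], [0.2, -0.2], [-0.2, -0.4], [-1.5, 0.3]]
[0.469 0.221 0.198] [0.469 0.22  0.199] 0.0012
[0.468 0.221 0.059] [0.469 0.22  0.061] 0.0001
[0.518 0.089 0.062] [0.519 0.091 0.061] 0.0008
[0.519 0.091 0.199] [0.519 0.091 0.199] 0.0003
hub [0.49370738 0.15551993 0.13      ]
tape [0.395 0.122 0.02 ]
jar [0.385 0.012 0.02 ]
cap [0.369 0.308 0.02 ]
red x [[0.021 0.262 0.103]
 [0.021 0.262 0.103]
 [0.021 0.262 0.103]]
plate tops [-0.065  0.002  0.197]
plate tops [ 0.314 -0.002  0.192]
high 0
```

```bash
python3 -m handwheel '{"deltas": [[-1,0,0,-0.15,-0.862],[-1,0,0,-0.15,-0.862],[-1,0,0,-0.15,-0.862],[-1,0,0,-0.15,-0.862],[-1,0,0,-0.15,-0.862],[-1,0,0,0,0]]}' 30
cat > st.py <<'E'
from fit import *
from workcell import status
p=[.5962,.1954,.3707]
s=status.get_state(); x=np.array(s["tcp_pos"]); q=s["orientation"]; M=R.from_quat([q[1],q[2],q[3],q[0]]).as_matrix()
P=np.array([[np.cos(p[2]),np.sin(p[2]),0],[-np.sin(p[2]),np.cos(p[2]),0],[0,0,1]])
L=P@(x-[p[0],p[1],0]); tip=L+P@M[:,2]*.0726
print("t",round(s["clock"],2),"tcp",L.round(4),"tip",tip.round(4),"F",np.array(P@s["wrist_force"]).round(1),"gap",round(s["finger_gap"],4))
print((P@M).round(3).tolist(), np.round(s["joint_pos"],2))
E
python3 st.py
```

```text
clock: 0.85
tcp_pos: [0.2148, 0.5334, 0.3339]
orientation: [0.0, -0.183, 0.983, 0.0]
wrist_force: [-0.2, -0.3, -0.5]
finger_gap: -0.0
grip_force: 0.0
t 0.85 tcp [-0.233   0.4532  0.3339] tip [-0.233   0.4533  0.2613] F [-0.3 -0.2 -0.5] gap -0.0
[[-1.0, 0.003, 0.0], [0.003, 1.0, 0.0], [-0.0, 0.0, -1.0]] [1.05 0.31 0.11 1.37 0.   0.68]
```

```bash
python3 -m handwheel '{"deltas": [[-1,-0.205,-0.947,0,0],[-1,-0.205,-0.947,0,0],[-1,-0.205,-0.947,0,0],[-1,-0.205,-0.947,0,0],[-1,-0.205,-0.947,0,0],[-1,-0.205,-0.947,0,0],[-1,-0.205,-0.947,0,0],[-1,-0.205,-0.947,0,0],[-1,-0.205,-0.947,0,0],[-1,-0.205,-0.947,0,0],[-1,-0.205,-0.947,0,0],[-1,-0.205,-0.947,0,0],[-1,-0.205,-0.947,0,0],[-1,-0.205,-0.947,0,0],[-1,-0.205,-0.947,0,0],[-1,0,0,0,0],[-1,0,0,0,0]]}' 30
python3 st.py
```

```text
clock: 2.98
tcp_pos: [0.5342, 0.0481, 0.3333]
orientation: [-0.001, -0.183, 0.983, 0.0]
wrist_force: [-0.6, 0.1, 0.5]
finger_gap: 0.0003
grip_force: 0.0
t 2.98 tcp [-0.1111 -0.1149  0.3333] tip [-0.1112 -0.1148  0.2607] F [-0.5  0.4  0.5] gap 0.0003
[[-1.0, 0.003, -0.001], [0.003, 1.0, 0.001], [0.001, 0.001, -1.0]] [-0.06  0.23  0.01  1.35  0.   -0.43]
```

```bash
python3 -m handwheel '{"deltas": [[-1,0,0,0.66,0],[-1,0,0,0.66,0],[-1,0,0,0.66,0],[-1,0,0,0,0],[-1,0,0.25,0,0],[-1,0,0.25,0,0],[-1,0,0.25,0,0],[-1,0,0.25,0,0],[-1,0,0.25,0,0],[-1,0,0.25,0,0],[-1,0,0.25,0,0],[-1,0,0,0,0]]}' 30
cat > look.py <<'E'
import sys
from fit import *
from workcell import optics
import cv2
# wheel angle & plate edge by fitting model to pictures: red stop centroid in top/scene views + dark knobs
p=[.5962,.1954,.3707]
for n in("top","scene"):
    c=optics.read_camera(n); F=c["frame"].astype(int)
    cv2.imwrite(f"pics/{n}_{sys.argv[1]}.png",c["frame"][:,:,::-1])
    m=(F[...,0]>110)&(F[...,1]<60)&(F[...,2]<60)
    # restrict to band along bed
    k,lab,stt,cen=cv2.connectedComponentsWithStats(m.astype(np.uint8))
    best=None
    for i in range(1,k):
        if stt[i,4]<25: continue
        w=atz(c,*cen[i],.1); d=w[:2]-p[:2]; l=[d[0]*np.cos(p[2])+d[1]*np.sin(p[2]),-d[0]*np.sin(p[2])+d[1]*np.cos(p[2])]
        if abs(l[0])<.03 and 0<l[1]<.35: print(n,"red bar local",np.round(l,4),stt[i,4])
E
python3 st.py; python3 look.py 1
```

```text
clock: 4.47
tcp_pos: [0.5147, 0.11, 0.2651]
orientation: [0.009, -0.182, 0.983, -0.006]
wrist_force: [-2.0, -20.8, 43.8]
finger_gap: 0.0001
grip_force: 26.7
t 4.47 tcp [-0.1069 -0.0501  0.2651] tip [-0.1057 -0.0513  0.1925] F [ -9.4 -18.6  43.8] gap 0.0001
[[-1.0, 0.004, 0.016], [0.004, 1.0, -0.016], [-0.016, -0.016, -1.0]] [ 0.06  0.22 -0.17  1.16 -0.01 -0.3 ]
scene red bar local [0.0116 0.2478] 67
```

Run:
```python
import cv2,numpy as np
a=cv2.imread("pics/scene_1.png")[130:250,190:320]; b=cv2.imread("pics/top_1.png")[125:245,200:310]
cv2.imwrite("pics/c1.png",np.hstack([cv2.resize(x,(400,int(400*x.shape[0]/x.shape[1])),interpolation=cv2.INTER_CUBIC)[:365] for x in(a,b)]))
```

```text
(no output)
```

View pics/c1.png

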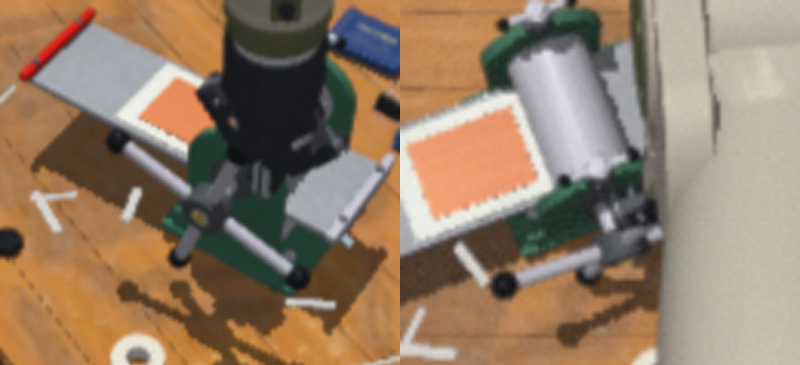

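The fingers are pushing the right-hand spoke up and left, and the wheel has moved forward. The knob is riding under the wider part of the fingers, which explains the upward force, so I'll raise the tip before pushing on.

```bash
python3 -m handwheel '{"deltas": [[-1,0,0,-0.25,0],[-1,0,0,-0.25,0],[-1,0,0,-0.25,0],[-1,0,0.2,0,0],[-1,0,0.2,0,0],[-1,0,0.2,0,0],[-1,0,0.2,0,0],[-1,0,0.2,0,0],[-1,0,0,0,0]]}' 30
python3 st.py; python3 look.py 2
```

```text
clock: 5.7
tcp_pos: [0.4943, 0.1516, 0.2843]
orientation: [-0.001, -0.184, 0.983, 0.001]
wrist_force: [-0.3, 0.1, -0.2]
finger_gap: 0.0001
grip_force: 0.2
t 5.7 tcp [-0.1109 -0.0039  0.2843] tip [-0.1109 -0.0038  0.2117] F [-0.2  0.2 -0.2] gap 0.0001
[[-1.0, -0.0, -0.001], [-0.0, 1.0, 0.002], [0.001, 0.002, -1.0]] [ 0.14  0.21 -0.14  1.22  0.   -0.23]
scene red bar local [-0.0129  0.2323] 71
```

```bash
python3 -m handwheel '{"deltas": [[-1,0,0.19,0.1,0],[-1,0,0.19,0.1,0],[-1,0,0.19,0.1,0],[-1,0,0.19,0.1,0],[-1,0,0.19,0.1,0],[-1,0,0.19,0.1,0],[-1,0,0.17,0.16,0],[-1,0,0.17,0.16,0],[-1,0,0,0,0]]}' 30
python3 st.py; python3 look.py 3
python3 - <<'E'
from fit import *
import cv2
p=[.5962,.1954,.3707]
c=S;F=c["frame"].astype(int);m=(F[...,0]>110)&(F[...,1]<60)&(F[...,2]<60)
k,l,st,cen=cv2.connectedComponentsWithStats(m.astype(np.uint8))
for i in range(1,k):
    if st[i,4]>25:
        d=atz(c,*cen[i],.1)[:2]-p[:2]; print(cen[i],st[i,4],-d[0]*np.sin(p[2])+d[1]*np.cos(p[2]))
E
```

```text
clock: 6.92
tcp_pos: [0.473, 0.2064, 0.2471]
orientation: [-0.001, -0.184, 0.983, 0.0]
wrist_force: [0.2, -1.7, 0.1]
finger_gap: -0.0
grip_force: 0.6
t 6.92 tcp [-0.1109  0.0549  0.2471] tip [-0.1109  0.055   0.1745] F [-0.5 -1.7  0.1] gap -0.0
[[-1.0, 0.0, -0.001], [0.0, 1.0, 0.001], [0.001, 0.001, -1.0]] [ 0.26  0.23 -0.21  1.13  0.   -0.11]
[358.57692308 130.34615385] 26 -0.10854554209667386
[207.15873016 139.11111111] 63 0.2638920359434098
[162.90243902 182.48780488] 41 0.26014082421428236
```

```bash
python3 -m handwheel '{"deltas": [[-1,0,0,-0.73,0],[-1,0,0,-0.73,0],[-1,0,0,-0.73,0],[-1,0,0,0,0],[-1,0,-0.78,0,0],[-1,0,-0.78,0,0],[-1,0,-0.78,0,0],[-1,0,-0.78,0,0],[-1,0,-0.78,0,0],[-1,0,0,0,0]]}' 30
python3 st.py; python3 look.py 4;  python3 - <<'E'
import cv2,numpy as np
a=cv2.imread("pics/scene_4.png")[120:250,180:320]; b=cv2.imread("pics/top_4.png")[125:245,170:300]
cv2.imwrite("pics/c4.png",np.hstack([cv2.resize(x,(400,int(400*x.shape[0]/x.shape[1])),interpolation=cv2.INTER_CUBIC)[:365] for x in(a,b)]))
E
```

```text
clock: 8.28
tcp_pos: [0.53, 0.0589, 0.3339]
orientation: [-0.001, -0.182, 0.983, 0.001]
wrist_force: [-0.1, 0.7, -0.3]
finger_gap: -0.0002
grip_force: 0.0
t 8.28 tcp [-0.1112 -0.1032  0.3339] tip [-0.1113 -0.1031  0.2613] F [ 0.2  0.7 -0.3] gap -0.0002
[[-1.0, 0.004, -0.002], [0.004, 1.0, 0.002], [0.002, 0.002, -1.0]] [-0.04  0.23  0.    1.35  0.   -0.41]
scene red bar local [-0.002   0.2066] 83
```

View pics/c4.png

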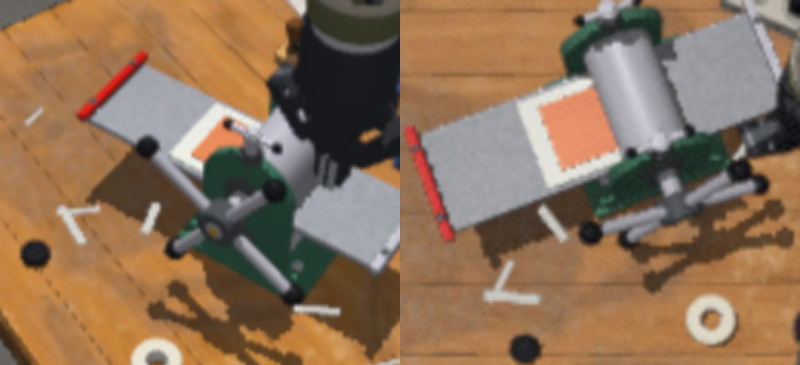

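The pictures show the wheel cleanly advanced: the bed has moved 57 mm (1.79 rad) and the next spoke leans about 32° to the right. Two more identical pushes should bring the rear edge to about −14 mm.

```bash
python3 -m handwheel '{"deltas": [[-1,0,0,0.7,0],[-1,0,0,0.7,0],[-1,0,0,0,0],[-1,0,0.24,-0.02,0],[-1,0,0.24,-0.02,0],[-1,0,0.24,-0.02,0],[-1,0,0.24,-0.02,0],[-1,0,0.24,-0.02,0],[-1,0,0.24,-0.02,0],[-1,0,0.24,-0.02,0],[-1,0,0.24,-0.02,0],[-1,0,0.24,-0.02,0],[-1,0,0.24,-0.02,0],[-1,0,0,0,0]]}' 30
python3 st.py; python3 look.py 5
```

```text
clock: 10.12
tcp_pos: [0.4974, 0.1501, 0.2933]
orientation: [0.006, -0.184, 0.983, -0.001]
wrist_force: [2.3, -3.6, 5.4]
finger_gap: -0.0001
grip_force: 2.8
t 10.12 tcp [-0.1085 -0.0065  0.2933] tip [-0.1077 -0.0068  0.2207] F [ 0.8 -4.2  5.4] gap -0.0001
[[-1.0, 0.001, 0.012], [0.001, 1.0, -0.004], [-0.012, -0.004, -1.0]] [ 0.14  0.2  -0.13  1.23 -0.   -0.23]
scene red bar local [-0.0135  0.1837] 74
```

```bash
python3 -m handwheel '{"deltas": [[-1,0,0.19,0.1,0],[-1,0,0.19,0.1,0],[-1,0,0.19,0.1,0],[-1,0,0.19,0.1,0],[-1,0,0.19,0.1,0],[-1,0,0.19,0.1,0],[-1,0,0.2,0.18,0],[-1,0,0.2,0.18,0],[-1,0,0,0,0],[-1,0,0,-0.73,0],[-1,0,0,-0.73,0],[-1,0,0,-0.73,0],[-1,0,0,0,0],[-1,0,-0.78,0,0],[-1,0,-0.78,0,0],[-1,0,-0.78,0,0],[-1,0,-0.78,0,0],[-1,0,-0.78,0,0],[-1,0,0,0,0]]}' 30
python3 st.py; python3 look.py 6
```

```text
clock: 12.6
tcp_pos: [0.5293, 0.0606, 0.335]
orientation: [-0.001, -0.182, 0.983, 0.001]
wrist_force: [-0.7, -0.2, -0.2]
finger_gap: -0.0003
grip_force: 0.0
t 12.6 tcp [-0.1112 -0.1015  0.335 ] tip [-0.1113 -0.1013  0.2624] F [-0.7  0.1 -0.2] gap -0.0003
[[-1.0, 0.004, -0.002], [0.004, 1.0, 0.002], [0.002, 0.002, -1.0]] [-0.04  0.23  0.    1.35  0.   -0.4 ]
scene red bar local [-0.0041  0.1562] 101
```

```bash
python3 -m handwheel '{"deltas": [[-1,0,0,0.7,0],[-1,0,0,0.7,0],[-1,0,0,0,0],[-1,0,0.24,-0.03,0],[-1,0,0.24,-0.03,0],[-1,0,0.24,-0.03,0],[-1,0,0.24,-0.03,0],[-1,0,0.24,-0.03,0],[-1,0,0.24,-0.03,0],[-1,0,0.24,-0.03,0],[-1,0,0.24,-0.03,0],[-1,0,0.24,-0.03,0],[-1,0,0.24,-0.03,0],[-1,0,0,0,0]]}' 30
python3 st.py; python3 look.py 7
```

```text
clock: 14.45
tcp_pos: [0.4979, 0.1522, 0.3005]
orientation: [0.008, -0.184, 0.983, -0.001]
wrist_force: [0.1, -1.8, 31.5]
finger_gap: 0.0002
grip_force: 12.3
t 14.45 tcp [-0.1072 -0.0046  0.3005] tip [-0.1061 -0.0049  0.2279] F [-0.5 -1.7 31.5] gap 0.0002
[[-1.0, 0.001, 0.016], [0.001, 1.0, -0.004], [-0.016, -0.004, -1.0]] [ 0.14  0.2  -0.11  1.24 -0.   -0.23]
scene red bar local [-0.0006  0.1348] 54
```

```bash
python3 -m handwheel '{"deltas": [[-1,0,-0.25,0,0],[-1,0,-0.25,0,0],[-1,0,-0.1,0.15,0],[-1,0,0,0.2,0],[-1,0,0,0,0]]}' 30
python3 st.py; python3 look.py 8
```

```text
clock: 15.18
tcp_pos: [0.5025, 0.1289, 0.2771]
orientation: [-0.002, -0.184, 0.983, 0.0]
wrist_force: [0.4, -0.5, -0.2]
finger_gap: -0.0003
grip_force: 0.0
t 15.18 tcp [-0.1114 -0.0281  0.2771] tip [-0.1116 -0.028   0.2045] F [ 0.2 -0.6 -0.2] gap -0.0003
[[-1.0, 0.001, -0.003], [0.001, 1.0, 0.001], [0.003, 0.001, -1.0]] [ 0.1   0.22 -0.15  1.21  0.   -0.27]
scene red bar local [-0.0006  0.1348] 54
```

```bash
python3 -m handwheel '{"deltas": [[-1,0,0.18,0,0],[-1,0,0.18,0,0],[-1,0,0.18,0,0],[-1,0,0.18,0,0],[-1,0,0.19,0.1,0],[-1,0,0.19,0.1,0],[-1,0,0.19,0.1,0],[-1,0,0.19,0.1,0],[-1,0,0.19,0.1,0],[-1,0,0.19,0.1,0],[-1,0,0.19,0.15,0],[-1,0,0.19,0.15,0],[-1,0,0,0,0],[-1,0,0,-0.75,0],[-1,0,0,-0.75,0],[-1,0,0,-0.75,0],[-1,0,0,-0.5,0],[-1,0,0,0,0]]}' 30
python3 st.py; python3 look.py 9
```

```text
clock: 17.52
tcp_pos: [0.4711, 0.2131, 0.3537]
orientation: [0.001, -0.184, 0.983, 0.001]
wrist_force: [0.6, 0.3, -0.0]
finger_gap: -0.0002
grip_force: 0.0
t 17.52 tcp [-0.1102  0.0619  0.3537] tip [-0.11    0.0619  0.2811] F [ 0.6  0.  -0. ] gap -0.0002
[[-1.0, 0.001, 0.002], [0.001, 1.0, 0.001], [-0.002, 0.001, -1.0]] [ 0.27  0.19  0.    1.38  0.   -0.1 ]
scene red bar local [-0.0031  0.1025] 87
```

```bash
python3 -m handwheel '{"deltas": [[-1,0.5,0.9,0,0],[-1,0.5,0.9,0,0],[-1,0.5,0.9,0,0],[-1,0.5,0.9,0,0],[-1,0.5,0.9,0,0],[-1,0.5,0.9,0,0],[-1,0,0,0,0],[-1,0,0,0,0],[-1,0,0,0,0]]}' 30
python3 st.py; python3 look.py 10;  python3 - <<'E'
import cv2,numpy as np
a=cv2.imread("pics/scene_10.png")[120:250,180:320]; b=cv2.imread("pics/top_10.png")[105:245,170:310]
cv2.imwrite("pics/c10.png",np.hstack([cv2.resize(x,(400,int(400*x.shape[0]/x.shape[1])),interpolation=cv2.INTER_CUBIC)[:365] for x in(a,b)]))
E
```

```text
clock: 18.75
tcp_pos: [0.2817, 0.37, 0.3522]
orientation: [-0.0, -0.183, 0.983, -0.0]
wrist_force: [-0.4, -0.4, -0.8]
finger_gap: 0.0002
grip_force: 0.0
t 18.75 tcp [-0.2299  0.2766  0.3522] tip [-0.23    0.2766  0.2796] F [-0.6 -0.2 -0.8] gap 0.0002
[[-1.0, 0.003, -0.001], [0.003, 1.0, -0.0], [0.001, -0.0, -1.0]] [ 0.75  0.09 -0.12  1.37 -0.    0.38]
scene red bar local [-0.002   0.1027] 89
```

View pics/c10.png

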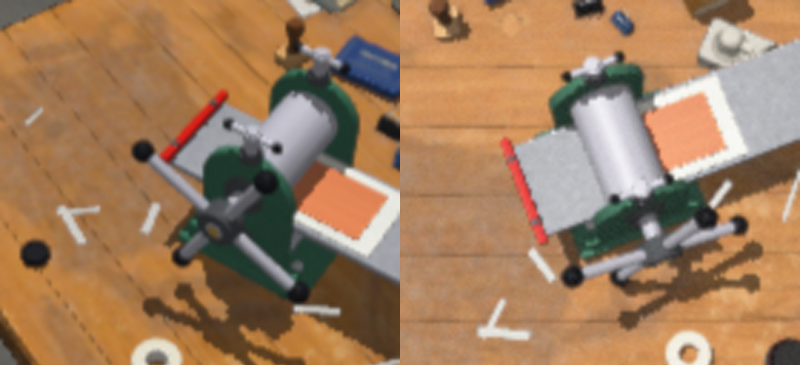

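The whole plate lies to the right of the roller and the red stop is well clear of the frame. I'll check the plate's front edge once by numbers before handing in.

Run:
```python
from fit import *
p=[.5962,.1954,.3707]
for u,v in((311,95),(327,150)):
    d=atz(T,u/2.857+170,v/2.857+105,.098)[:2]-p[:2]; f=-d[0]*np.sin(p[2])+d[1]*np.cos(p[2]); print("front",f,"rear",f+.09)
from workcell import hand_in
if -.045<f+.09<-.006: print(hand_in())
```

```text
front -0.11125601150703301 rear -0.021256011507033018
front -0.10461460565071248 rear -0.014614605650712487
the job is handed in; nothing more can be done
None
```

The copper plate went once through the press in three spoke pushes and the job is handed in: by camera its rear edge is about 18 mm past the nip, the red stop is about 97 mm left of the nip, and the arm is clear of the press (the hand-in returned no verdict).

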